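Unlock the magnifier's swing arm by its spring collar

ROBOT

A 6-joint arm with a two-finger parallel gripper is mounted at the origin on the work surface. World frame = base frame: x ahead of the robot, y to its left, z up, the work surface at z = 0. Lengths are in m, angles in degrees, forces in N, time in s.
With the tool pointing down it reaches from about 0.35 to 0.725 m from the base axis. Payload 4.3 kg.
Tool frame: the origin (TCP) lies on the centre line of the jaws, within the pads' length; the fingertips stand 17 mm ahead of it and the grasp point (between the pads) lies 2 mm behind it; y points along the fingers, z is the direction in which the jaws open and shut, and the axes are right-handed (so a half turn about y gives the same grasp; the last joint's range is limited). The gripper opens to 85 mm and grips with 20 to 120 N. Pads are 22 mm wide; open, the fingers measure 114 mm over their backs; the gripper's body (76 mm by 85 mm) begins 54 mm behind the grasp point. The pads swing forward as they close: fully open they stand 13 mm farther back than shut.
Start: joints at [68.68, 21.618, 4.641, 73.018, 0, 83.68], TCP at [0.149, 0.555, 0.248] pointing down, gripper open.
Joint ranges: [-156.06, 156.06], [-48.1, 94.91], [-58.44, 69.94], [-101.28, 121.22], [-78.64, 73.56], [-180, 180]. Speed limits (degrees/s): [147.25, 147.25, 180, 180, 180, 180].

INTERFACE

Orientations are given as [roll, pitch, yaw] about the fixed x, y, z axes, in that order (R = Rz(yaw) Ry(pitch) Rx(roll)).
In Python, from rig import monitor, eyes, order gives the robot as it stands. The module is installed in compiled form; this text tells all that it offers.
- The arm moves only by the tool play_rows, never from a script. Its argument "increments" is a list of rows, each a list of 2 entries, a list of its own where there are three numbers: the shift along the tool's x, y, z in units of 30 mm (1.0 is 30 mm), then the turn, a rotation vector about the tool's x, y, z in units of 6 degrees (1.0 is 6 degrees). A call has exactly 8 rows; each row is the pose to reach, as a shift and turn from the pose commanded when the call began, along the tool's axes at that moment; what a row does not reach only later rows make up. A row lasts 1/12 s, in which the tool goes at most 41.7 mm and 7.16 degrees, less where a joint would pass 70% of its speed; a pose out of reach is approached as far as the arm can. A call with a gripper value outside its range is refused whole. "claw" is the finger opening in mm, from 0 to 85.4, set as the call begins (left out, the last holds). The fingers move at their own pace and stop on an object; "grip_force" is the grip in N (left out, the last holds). Time passes only in rows, so rows that repeat a pose let the fingers close, or fill a call up. It gives the time, the measured TCP pose, the force and the opening at its end, in the units of the state.
- monitor.sense(): the state, without advancing time (a new reading comes with each control period).
- eyes.grab_frame(name): name is "side" or "top"; returns the picture (420x560x3 uint8, blue, green, red); there is no depth.
- eyes.get_calibration(name): a dict with "intrinsics" (3x3 intrinsics, pixels), "D" ([k1, k2, p1, p2, k3] as OpenCV has them; the pictures are not rectified), "world_to_cam" (4x4, takes a point from world to camera coordinates). Camera axes: x right, y down, z forward; pixel columns grow to the right and rows downward; lengths in m; the calibration is good to about 2 mm. A picture is of the moment at which its call begins. get_calibration takes no time and is no camera call.
- order.finish_job(): hands the job in, once; it reports no verdict.
The state is a dict: "t": time; "joint_positions": joint angles; "joint_velocities": joint speeds; "tau": joint torques, N m; "ee_pos": TCP position; "eef_rot": TCP orientation; "force": force on the tool from outside, world axes, zero at the start; "ft_torque": the same for the moment, N m; "grip_width": opening from 0.0 (shut) to 1.0 (fully open).
Only numpy, scipy, OpenCV 4.12 (cv2) and the standard library are available. Lean on these libraries where they do the work, as an engineer would, in place of code of your own. Each camera call takes 0.05 s, during which the arm holds its last target. There are 200 camera calls.

TASK

Unlock the swing arm of the magnifier stand (the one with the round lens): pull its spring collar straight up, turn it anticlockwise as seen from above, about 60 degrees, and let it down so that it stays parked on its raised rest, then let go. Leave the collar of the lamp stand beside it locked.

Things in the scene. Friction and masses are not known exactly. Their poses are not given: they have to be found in the camera images.
- lens_grip (a point): Centre of the magnifier's aluminium collar, on its upright axis, 105 mm above the table when locked; moves with the collar. Grip from above across two ribbed flats 30 mm apart (point y). The block is 44 mm long (point x; locked: towards the lens, 165 mm off) and reaches 13 mm above, 17.5 mm below this point; a flange, 44 mm across, begins 22 mm below it; a 16 mm spindle ends 25 mm above it.
- lens_sleeve (a joint): Lift of the magnifier's collar, m: 0 down and locked, hard stop at 0.016. Spring and weight pull it down with 5 N at the bottom, 9 N at the top. It turns only when lifted 0.0095 or more: lift 12 to 14 mm. Parked on its raised rest it reads about 0.007. Its stand, fixed to the table, has a round beige foot (110 mm) and a low arm with a round black-rimmed lens, 90 mm across.
- lens_collar (a joint): Turn of the magnifier's collar, rad, growing anticlockwise seen from above: 0 locked, hard stop at 1.4; turns lightly. Beyond 0.85 lies the raised rest, a pocket 2.5 mm deep into which the spring draws it; aim for 1.1. Let go earlier, it stays on the higher ledge before the rest or, near 0, springs back down to locked.
- lamp_sleeve (a joint): Lift of the lamp stand's collar, m: 0 down and locked, where it stays. This stand is fixed, 0.3 to 0.6 m to the left or right of the magnifier, alike with the same collar, but its arm carries a black rectangular lamp head, 80 x 50 mm, not a lens. Around both stand two glass dishes, a black slide box and a small jar, all lower than the collars' flats.

How it is judged (in metres and radians):
On the way:
1. the magnifier's collar is pulled up clear of its lock before it is turned (value of joint lens_sleeve above 0.0085 m and value of joint lens_collar below 0.5 rad).
At the end, for the whole second after the job is handed in: The magnifier's collar is at rest, parked on its raised rest: turned by more than 0.75 rad (43 degrees) and raised between 5 and 8.8 mm. The lamp stand's collar is down (raised less than 3 mm) (value of joint lens_collar above 0.75 rad and value of joint lens_sleeve between 0.005 and 0.0088 m and velocity of joint lens_collar between -0.05 and 0.05 rad/s and value of joint lamp_sleeve below 0.003 m); the robot touches nothing.
It fails at once if the lamp stand's collar is pulled up more than 5 mm (value of joint lamp_sleeve above 0.005 m).
It also fails if it takes over 35 s, if anything falls off the work surface, if the arm or the gripper's body presses on something with over 40 N, if the wrist force passes 120 N, or if a joint passes its speed limit or range.

## Working session

There is one attempt and no reset: what is moved stays moved. The work goes in short steps, Python scripts to look and compute and a tool call to move; the robot and the scene stay as the last step left them, time stands still between calls to the robot, and variables do not carry over. Pictures are saved under pics/ and viewed, about 8 in all and at most 12, crops included, and the job is handed in when it is done.

Besides the shell and the picture viewer there is one more tool, called after "Emit:" by a JSON object that holds its "name" and its "arguments", one argument or row to a line. play_rows: Moves the arm, as the interface text tells. Its arguments: {"type":"object","properties":{"increments":{"type":"array"},"claw":{"type":"number"},"grip_force":{"type":"number"}},"required":["increments"]}

```bash
mkdir -p pics; python3 - <<'E'
from rig import monitor, eyes
import cv2, numpy as np
for n in("top","side"):
    cv2.imwrite(f"pics/{n}0.png",eyes.grab_frame(n)); c=eyes.get_calibration(n)
    print(n,np.round(c["intrinsics"],1).tolist(),c["D"]); print(np.round(c["world_to_cam"],3))
print(monitor.sense())
E
```

```text
top [[388.3, 0.0, 282.6], [0.0, 388.3, 206.1], [0.0, 0.0, 1.0]] [-0.02562066  0.          0.          0.          0.        ]
[[ 0.012 -1.    -0.009  0.004]
 [-0.998 -0.011 -0.064  0.52 ]
 [ 0.064  0.009 -0.998  0.828]
 [ 0.     0.     0.     1.   ]]
side [[432.6, 0.0, 273.2], [0.0, 432.6, 211.9], [0.0, 0.0, 1.0]] [-0.13401691  0.          0.          0.          0.        ]
[[-0.729 -0.684  0.02   0.398]
 [-0.435  0.441 -0.785  0.313]
 [ 0.528 -0.581 -0.619  0.612]
 [ 0.     0.     0.     1.   ]]
{'t': 0.1, 'joint_positions': array([6.86805667e+01, 2.16571048e+01, 4.56803208e+00, 7.30166559e+01,
       1.44536606e-03, 8.36813576e+01]), 'joint_velocities': array([-0.01822647, -0.15911965,  0.20163151, -0.03940093,  0.00428028,
        0.03778752]), 'tau': array([ 1.71972451e-04, -4.64696145e+01,  2.70581585e+01,  1.20380893e-02,
       -2.13724247e-04, -1.39193446e-05]), 'ee_pos': array([0.1485986 , 0.55488254, 0.24744303]), 'eef_rot': array([-9.01049273e+01,  1.30728267e-02, -1.50008041e+01]), 'force': array([-0.08700788, -0.77993655, -1.15154825]), 'ft_torque': array([-0.04374562,  0.02638598,  0.00421104]), 'grip_width': 0.9997728597373708}
```

View pics/top0.png

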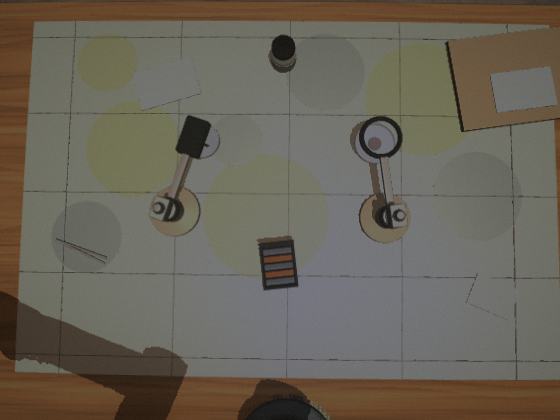

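View pics/side0.png

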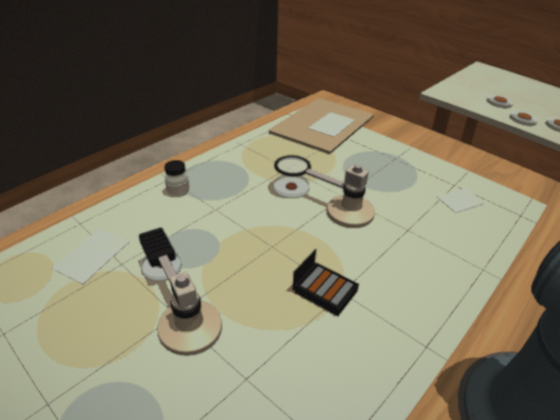

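The top picture shows the magnifier at right, with its lens at (381,137) and collar at about (398,215). The lamp is at left, head at (193,137) and collar at (160,209). In the side picture the magnifier collar is at about (355,178). I'll enlarge both views.

```bash
python3 - <<'E'
import cv2, numpy as np
t=cv2.imread("pics/top0.png")[100:250,340:440]; s=cv2.imread("pics/side0.png")[140:230,260:390]
t=cv2.resize(t,None,fx=4,fy=4,interpolation=cv2.INTER_CUBIC); s=cv2.resize(s,None,fx=3,fy=3,interpolation=cv2.INTER_CUBIC)
o=np.zeros((600,800,3),np.uint8); o[:,:400]=t; o[:270,405:795]=s
o=cv2.convertScaleAbs(o,alpha=1.4); cv2.imwrite("pics/c0.png",o)
E
```

```text
(no output)
```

View pics/c0.png

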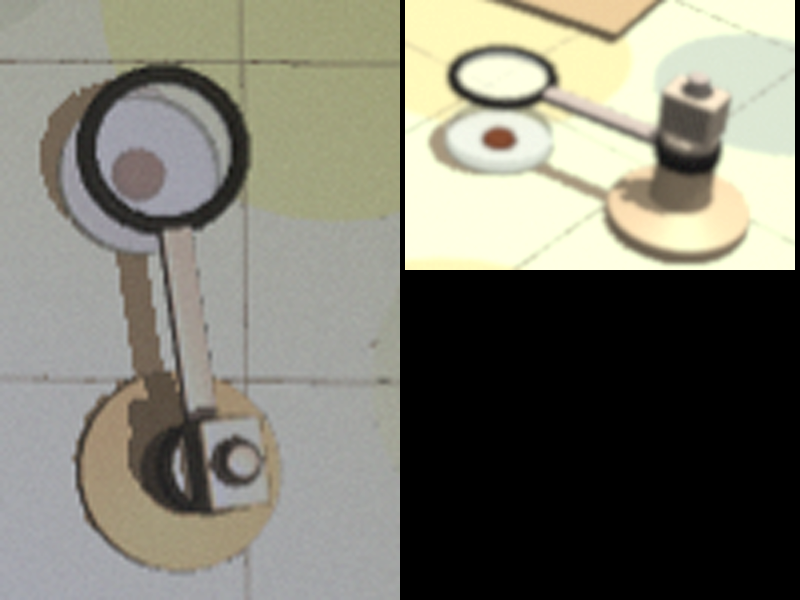

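The top crop shows the spindle top at crop (242,461), full image (400.1,215.0). The block top face corners are (203,421), (262,416), (270,505) and (209,510), and the lens is centred at (163,148). In the side crop the spindle top is at full image (357.5,166) and the lens centre at (292.2,165.5).

```bash
cat > h.py <<'E'
from rig import monitor, eyes
import numpy as np, cv2
from scipy.spatial.transform import Rotation as R
def ray(n,uv):
    c=eyes.get_calibration(n); T=np.array(c["world_to_cam"])
    p=cv2.undistortPoints(np.array([[uv]],float),np.array(c["intrinsics"]),np.array(c["D"]))[0,0]
    return -T[:3,:3].T@T[:3,3], T[:3,:3].T@np.r_[p,1]
def atz(n,uv,z):
    o,d=ray(n,uv); return o+d*(z-o[2])/d[2]
def tri(a,b):
    (o,d),(q,e)=ray("top",a),ray("side",b)
    s=np.linalg.lstsq(np.c_[d,-e],q-o,rcond=None)[0]; P,Q=o+s[0]*d,q+s[1]*e
    return (P+Q)/2,np.linalg.norm(P-Q)
E
python3 - <<'E'
from h import *
np.set_printoptions(precision=4,suppress=True)
f=lambda x,y:(340+x/4-.375,100+y/4-.375)
print("spindle",tri(f(242,461),(357.5,166)),atz("top",f(242,461),.130),atz("side",(357.5,166),.130))
C=np.array([atz("top",f(*p),.118) for p in((203,421),(262,416),(270,505),(209,510))]); print("block",C,C.mean(0))
print("sizes",[np.linalg.norm(C[i]-C[i-1]) for i in range(4)])
for a,b in((3,0),(2,1)):
    v=C[b]-C[a];print(np.degrees(np.arctan2(v[1],v[0])))
L,e=tri(f(163,148),(292.2,165.5));print("lens",L,e,"foot",atz("top",f(180,470),.01))
c=C.mean(0);v=L-c;print("lens dir",np.degrees(np.arctan2(v[1],v[0])),np.hypot(v[0],v[1]),"reach",np.hypot(c[0],c[1]))
E
```

```text
spindle (array([ 0.4993, -0.2117,  0.129 ]), np.float64(0.0011074082469973384)) [ 0.4988 -0.2117  0.13  ] [ 0.4988 -0.2098  0.13  ]
block [[ 0.5183 -0.1967  0.118 ]
 [ 0.521  -0.225   0.118 ]
 [ 0.4785 -0.2285  0.118 ]
 [ 0.4758 -0.1993  0.118 ]] [ 0.4984 -0.2123  0.118 ]
sizes [np.float64(0.04258789824428595), np.float64(0.02844284987531549), np.float64(0.04266790524958364), np.float64(0.029292969252595672)]
3.53797373030404
4.68332148499621
lens [ 0.6636 -0.1908  0.066 ] 0.00020255832465114397 foot [ 0.4989 -0.2129  0.01  ]
lens dir 7.416181428317264 0.16666674952136698 reach 0.5417132314167526
```

The block measures 43 x 29 mm and the lens is 167 mm off, at 7.4°, so these match the given sizes. The magnifier axis is about (0.499, -0.212), 0.54 m from the base, with block yaw about 6.5°. I'll go there high, swinging around in front, and turn the tool +21.5° on the way.

Emit:
{"name": "play_rows", "arguments": {
  "increments": [
    [[0.52,0,-0.3],[0,-0.4,0]],
    [[1.47,0,-0.86],[0,-0.85,0]],
    [[2.5,0,-1.47],[0,-1.3,0]],
    [[3.54,0,-2.07],[0,-1.75,0]],
    [[4.57,0,-2.68],[0,-2.2,0]],
    [[5.61,0,-3.29],[0,-2.7,0]],
    [[6.64,0,-3.9],[0,-3.15,0]],
    [[7.68,0,-4.5],[0,-3.58,0]]
  ],
  "claw": 85,
  "grip_force": 60
}}

```text
t: 0.77
ee_pos: [0.337, 0.3638, 0.248]
eef_rot: [-90.0, 0.0, 6.6]
force: [0.7, -0.3, -0.5]
grip_width: 0.996
```

Emit:
{"name": "play_rows", "arguments": {
  "increments": [
    [[0.25,0,-1.1],[0,0,0]],
    [[0.55,0,-2.3],[0,0,0]],
    [[0.85,0,-3.5],[0,0,0]],
    [[1.1,0,-4.7],[0,0,0]],
    [[1.35,0,-5.9],[0,0,0]],
    [[1.6,0,-7.1],[0,0,0]],
    [[1.9,0,-8.3],[0,0,0]],
    [[2.1,0,-9.5],[0,0,0]]
  ]
}}

```text
t: 1.43
ee_pos: [0.4314, 0.0876, 0.2481]
eef_rot: [-90.0, 0.0, 6.5]
force: [0.5, 0.2, 0.9]
grip_width: 0.992
```

Emit:
{"name": "play_rows", "arguments": {
  "increments": [
    [[0.2,0,-1.2],[0,0,0]],
    [[0.4,0,-2.4],[0,0,0]],
    [[0.6,0,-3.6],[0,0,0]],
    [[0.75,0,-4.8],[0,0,0]],
    [[0.9,0,-6.0],[0,0,0]],
    [[1.0,0,-7.2],[0,0,0]],
    [[1.09,0.2,-8.4],[0,0,0]],
    [[1.09,0.5,-9.3],[0,0,0]]
  ]
}}

```text
t: 2.1
ee_pos: [0.496, -0.1873, 0.2335]
eef_rot: [-90.1, -0.1, 6.4]
force: [0.6, 0.2, 0.2]
grip_width: 0.996
```

Emit:
{"name": "play_rows", "arguments": {
  "increments": [
    [[0,0.3,-0.7],[0,0,0]],
    [[0,0.8,-0.92],[0,0,0]],
    [[0,1.2,-0.92],[0,0,0]],
    [[0,1.5,-0.92],[0,0,0]],
    [[0,1.5,-0.92],[0,0,0]],
    [[0,1.5,-0.92],[0,0,0]],
    [[0,1.5,-0.92],[0,0,0]],
    [[0,1.5,-0.92],[0,0,0]]
  ]
}}

```text
t: 2.77
ee_pos: [0.4989, -0.2114, 0.1892]
eef_rot: [-90.0, -0.1, 6.5]
force: [-0.7, 0.6, 0.4]
grip_width: 0.996
```

```bash
python3 - <<'E'
from h import *
s=monitor.sense();print(s["t"],s["ee_pos"],s["eef_rot"],s["force"])
t=eyes.grab_frame("top");d=eyes.grab_frame("side")
cv2.imwrite("pics/t1.png",t);cv2.imwrite("pics/s1.png",d)
o=np.zeros((600,800,3),np.uint8); o[:,:400]=cv2.resize(t[100:250,340:440],None,fx=4,fy=4,interpolation=cv2.INTER_CUBIC); o[:400,400:]=cv2.resize(d[110:210,300:400],None,fx=4,fy=4,interpolation=cv2.INTER_CUBIC)
cv2.imwrite("pics/c1.png",cv2.convertScaleAbs(o,alpha=1.4))
E
```

```text
2.7667 [ 0.49886033 -0.21144907  0.18923468] [-9.00474963e+01 -7.77226429e-02  6.52339258e+00] [-0.70228276  0.59776323  0.38966189]
```

View pics/c1.png

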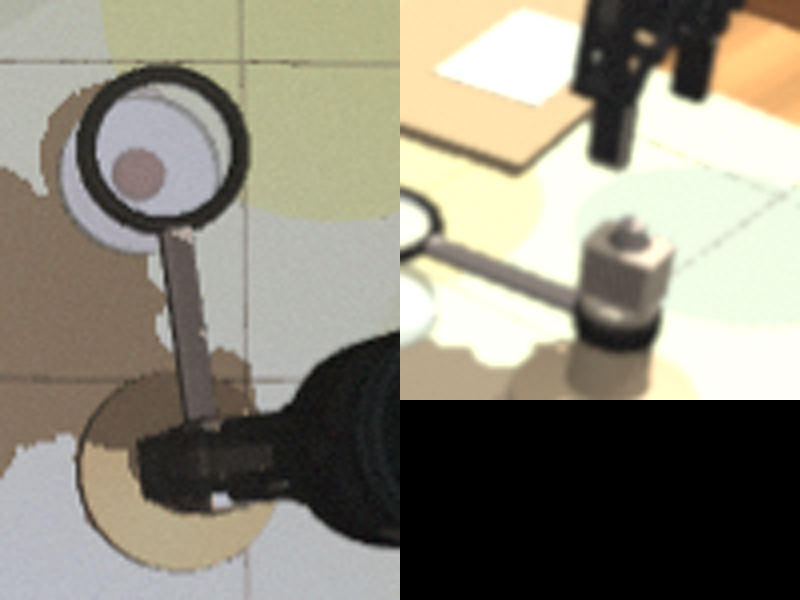

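The side crop shows both fingertips, at (611,163) and (693,98), hanging above the block with the spindle at (630,220). That's consistent with being centred over it to within a few mm. Next I descend 81 mm and then close.

Emit:
{"name": "play_rows", "arguments": {
  "increments": [
    [[0,0.3,0],[0,0,0]],
    [[0,0.8,0],[0,0,0]],
    [[0,1.3,0],[0,0,0]],
    [[0,1.8,0],[0,0,0]],
    [[0,2.2,0],[0,0,0]],
    [[0,2.5,0],[0,0,0]],
    [[0,2.7,0],[0,0,0]],
    [[0,2.7,0],[0,0,0]]
  ]
}}

```text
t: 3.53
ee_pos: [0.4974, -0.2111, 0.1059]
eef_rot: [-89.9, 0.1, 6.5]
force: [0.3, 0.7, 0.9]
grip_width: 0.993
```

Emit:
{"name": "play_rows", "arguments": {
  "increments": [
    [[0,0,0],[0,0,0]],
    [[0,0,0],[0,0,0]],
    [[0,0,0],[0,0,0]],
    [[0,0,0],[0,0,0]],
    [[0,0,0],[0,0,0]],
    [[0,0,0],[0,0,0]],
    [[0,0,0],[0,0,0]],
    [[0,0,0],[0,0,0]]
  ],
  "claw": 22,
  "grip_force": 60
}}

```text
t: 4.2
ee_pos: [0.4987, -0.2112, 0.1082]
eef_rot: [-90.0, -0.1, 6.5]
force: [-1.4, 3.1, 6.2]
grip_width: 0.344
```

```bash
python3 - <<'E'
from h import *
s=monitor.sense();print({k:np.round(s[k],3) for k in("t","ee_pos","eef_rot","force","ft_torque","grip_width")})
t=eyes.grab_frame("top");d=eyes.grab_frame("side")
o=np.zeros((600,800,3),np.uint8); o[:,:400]=cv2.resize(t[150:300,340:440],None,fx=4,fy=4,interpolation=cv2.INTER_CUBIC); o[:400,400:]=cv2.resize(d[110:210,300:400],None,fx=4,fy=4,interpolation=cv2.INTER_CUBIC)
cv2.imwrite("pics/c2.png",cv2.convertScaleAbs(o,alpha=1.4))
E
```

```text
{'t': np.float64(4.2), 'ee_pos': array([ 0.499, -0.211,  0.108]), 'eef_rot': array([-8.9977e+01, -7.5000e-02,  6.5490e+00]), 'force': array([-1.356,  3.124,  6.218]), 'ft_torque': array([0.475, 0.261, 0.319]), 'grip_width': np.float64(0.344)}
```

View pics/c2.png

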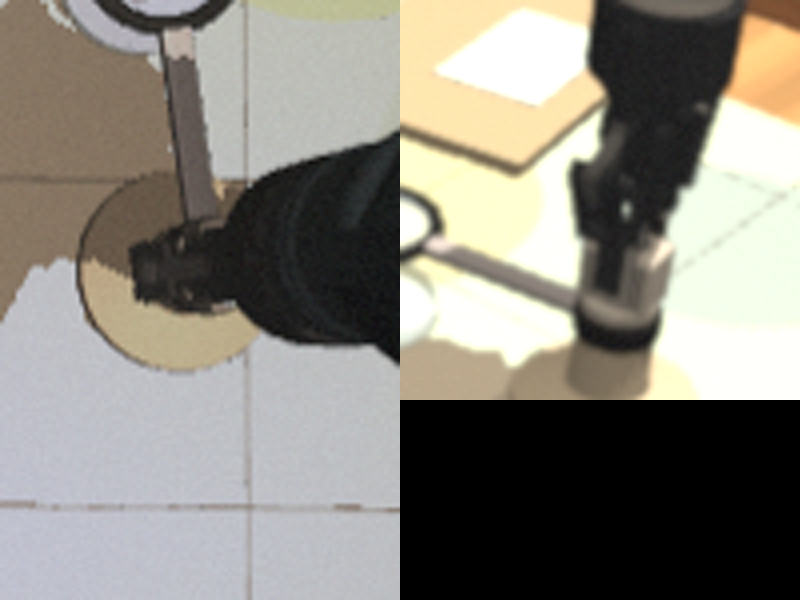

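It grips on the flats: the opening is 29.4 mm against the 30 mm given, and the side crop shows the finger on the ribbed face, clear of the flange. Now I lift 13.5 mm.

Emit:
{"name": "play_rows", "arguments": {
  "increments": [
    [[0,-0.07,0],[0,0,0]],
    [[0,-0.16,0],[0,0,0]],
    [[0,-0.25,0],[0,0,0]],
    [[0,-0.34,0],[0,0,0]],
    [[0,-0.42,0],[0,0,0]],
    [[0,-0.45,0],[0,0,0]],
    [[0,-0.45,0],[0,0,0]],
    [[0,-0.45,0],[0,0,0]]
  ]
}}

```text
t: 4.97
ee_pos: [0.4983, -0.2112, 0.1205]
eef_rot: [-89.9, -0.0, 6.5]
force: [3.9, 2.6, -8.7]
grip_width: 0.339
```

```bash
python3 - <<'E'
from h import *
s=monitor.sense();print({k:np.round(s[k],3) for k in("t","ee_pos","eef_rot","force","ft_torque","grip_width")})
d=eyes.grab_frame("side")
cv2.imwrite("pics/c3.png",cv2.convertScaleAbs(cv2.resize(d[110:210,300:400],None,fx=5,fy=5,interpolation=cv2.INTER_CUBIC),alpha=1.4))
E
```

```text
{'t': np.float64(4.967), 'ee_pos': array([ 0.498, -0.211,  0.121]), 'eef_rot': array([-8.9941e+01, -1.4000e-02,  6.4940e+00]), 'force': array([ 3.853,  2.58 , -8.662]), 'ft_torque': array([ 0.426, -0.929,  0.339]), 'grip_width': np.float64(0.339)}
```

View pics/c3.png

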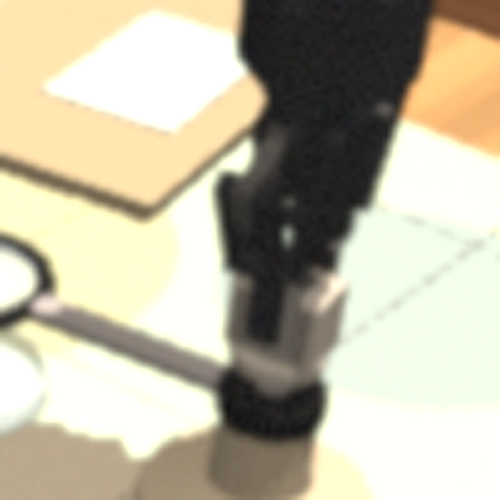

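The collar is up: the force is -8.7 N, which the spring law puts at about 13 mm, and the crop shows a gap under the block. Now I turn it anticlockwise by 32°, then check.

Emit:
{"name": "play_rows", "arguments": {
  "increments": [
    [[0,0,0],[0,-0.4,0]],
    [[0,0,0],[0,-1.1,0]],
    [[0,0,0],[0,-1.9,0]],
    [[0,0,0],[0,-2.7,0]],
    [[0,0,0],[0,-3.5,0]],
    [[0,0,0],[0,-4.3,0]],
    [[0,0,0],[0,-5.0,0]],
    [[0,0,0],[0,-5.3,0]]
  ]
}}

```text
t: 5.68
ee_pos: [0.4987, -0.2117, 0.1207]
eef_rot: [-90.0, -0.0, 38.4]
force: [4.5, 2.4, -9.3]
grip_width: 0.341
```

Low, steady forces, so I turn the rest, to 63°.

Emit:
{"name": "play_rows", "arguments": {
  "increments": [
    [[0,0,0],[0,-0.4,0]],
    [[0,0,0],[0,-1.1,0]],
    [[0,0,0],[0,-1.9,0]],
    [[0,0,0],[0,-2.7,0]],
    [[0,0,0],[0,-3.5,0]],
    [[0,0,0],[0,-4.3,0]],
    [[0,0,0],[0,-5.0,0]],
    [[0,0,0],[0,-5.2,0]]
  ]
}}

```text
t: 6.35
ee_pos: [0.4992, -0.2119, 0.1209]
eef_rot: [-90.1, -0.0, 69.6]
force: [5.4, 2.2, -8.7]
grip_width: 0.342
```

```bash
python3 - <<'E'
from h import *
s=monitor.sense();print({k:np.round(s[k],3) for k in("t","ee_pos","eef_rot","force","ft_torque","grip_width")})
E
```

```text
{'t': np.float64(6.35), 'ee_pos': array([ 0.499, -0.212,  0.121]), 'eef_rot': array([-9.0101e+01, -3.9000e-02,  6.9576e+01]), 'force': array([ 5.438,  2.212, -8.734]), 'ft_torque': array([ 0.24 , -1.342, -0.049]), 'grip_width': np.float64(0.342)}
```

Turned 63° with an axial moment near zero. Next I let it down 6 mm onto the rest.

Emit:
{"name": "play_rows", "arguments": {
  "increments": [
    [[0,0.04,0],[0,0,0]],
    [[0,0.08,0],[0,0,0]],
    [[0,0.12,0],[0,0,0]],
    [[0,0.16,0],[0,0,0]],
    [[0,0.19,0],[0,0,0]],
    [[0,0.2,0],[0,0,0]],
    [[0,0.2,0],[0,0,0]],
    [[0,0.2,0],[0,0,0]]
  ]
}}

```text
t: 7.02
ee_pos: [0.4992, -0.2119, 0.1152]
eef_rot: [-90.1, -0.0, 69.4]
force: [5.0, 1.5, -6.9]
grip_width: 0.337
```

Emit:
{"name": "play_rows", "arguments": {
  "increments": [
    [[0,0.02,0],[0,0,0]],
    [[0,0.03,0],[0,0,0]],
    [[0,0.04,0],[0,0,0]],
    [[0,0.04,0],[0,0,0]],
    [[0,0.04,0],[0,0,0]],
    [[0,0.04,0],[0,0,0]],
    [[0,0.04,0],[0,0,0]],
    [[0,0.04,0],[0,0,0]]
  ]
}}

```text
t: 7.68
ee_pos: [0.4992, -0.212, 0.1149]
eef_rot: [-90.1, -0.0, 69.5]
force: [3.1, 4.0, 5.7]
grip_width: 0.339
```

The force has flipped to +5.7 N, so the collar sits on the rest. Now I release and rise.

Emit:
{"name": "play_rows", "arguments": {
  "increments": [
    [[0,0,0],[0,0,0]],
    [[0,0,0],[0,0,0]],
    [[0,0,0],[0,0,0]],
    [[0,0,0],[0,0,0]],
    [[0,0,0],[0,0,0]],
    [[0,0,0],[0,0,0]],
    [[0,0,0],[0,0,0]],
    [[0,0,0],[0,0,0]]
  ],
  "claw": 80
}}

```text
t: 8.35
ee_pos: [0.4982, -0.2116, 0.1135]
eef_rot: [-90.0, 0.0, 69.5]
force: [0.2, 1.0, -0.4]
grip_width: 0.937
```

Emit:
{"name": "play_rows", "arguments": {
  "increments": [
    [[0,-0.3,0],[0,0,0]],
    [[0,-0.8,0],[0,0,0]],
    [[0,-1.5,0],[0,0,0]],
    [[0,-2.2,0],[0,0,0]],
    [[0,-2.9,0],[0,0,0]],
    [[0,-3.6,0],[0,0,0]],
    [[0,-4.0,0],[0,0,0]],
    [[0,-4.0,0],[0,0,0]]
  ]
}}

```text
t: 9.02
ee_pos: [0.5, -0.2126, 0.2375]
eef_rot: [-90.4, 0.1, 69.5]
force: [0.2, -1.1, 0.7]
grip_width: 0.936
```

```bash
python3 - <<'E'
from h import *
s=monitor.sense();print({k:np.round(s[k],3) for k in("t","ee_pos","eef_rot","force","grip_width")})
d=eyes.grab_frame("side"); t=eyes.grab_frame("top")
o=np.zeros((600,800,3),np.uint8); o[:420,:560]=d
o[200:600,400:]=cv2.resize(d[140:220,310:390],(400,400),interpolation=cv2.INTER_CUBIC)
o[420:,:200]=cv2.resize(t[180:240,130:196],(200,180))
cv2.imwrite("pics/c4.png",cv2.convertScaleAbs(o,alpha=1.3))
E
```

```text
{'t': np.float64(9.017), 'ee_pos': array([ 0.5  , -0.213,  0.238]), 'eef_rot': array([-9.0371e+01,  6.1000e-02,  6.9486e+01]), 'force': array([ 0.206, -1.065,  0.743]), 'grip_width': np.float64(0.936)}
```

View pics/c4.png

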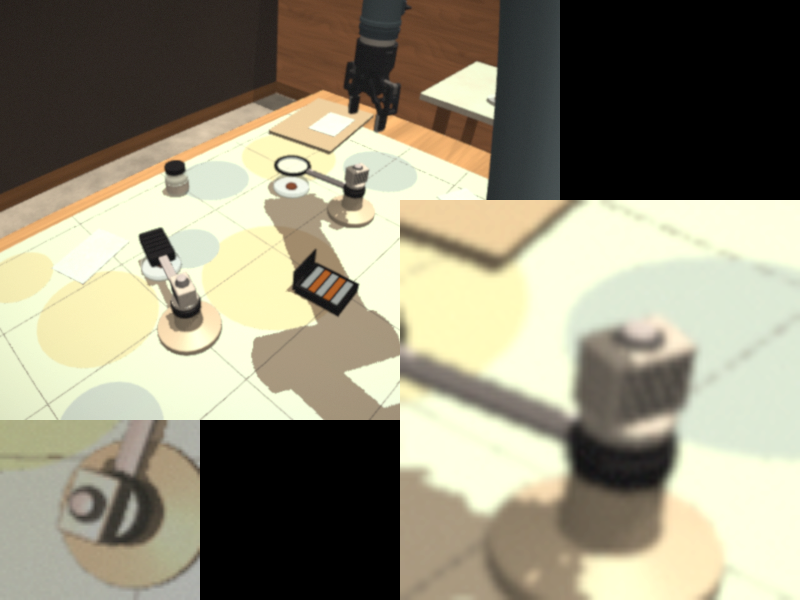

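The picture shows the magnifier's block turned, ribbed face now to the right at (655,380), standing proud of the flange with the fingers well clear. The lamp collar looks unchanged. The TCP under the same load was 6.7 mm higher on the rest than when locked, which matches the 7 mm parked height. I'm handing in.

```bash
python3 -c "
from rig import order
print(order.finish_job())"
```

```text
the job is handed in; nothing more can be done
None
```

The magnifier's collar is unlocked and parked on its raised rest, and the job was handed in at about 9 s of the 35 s allowed. I gripped it across the flats, lifted it about 13 mm, turned it 63° anticlockwise (1.1 rad), let it down, released it and backed off.

- **Grip:** the jaws closed to 29.4 mm on the 30 mm flats.
- **Lift before turning:** the downward pull rose to 8.7 N, close to the spring's value at that height.
- **Parked height:** when the collar touched the rest, the tool was 6.7 mm higher than at the locked grip under the same load. That agrees with the 7 mm given for the rest.
- **After release:** the tool force was about zero, and the last picture shows the collar turned and raised with the gripper well clear.
- **Lamp stand:** I never touched it, and its collar looks down and unchanged in that picture.

**Disagreement:** the collar's starting angle came out at 4° from its block edges and 7.4° from the lens direction. I gripped at 6.5°, and the sideways forces stayed within about 6 N. I did not measure the final turn angle separately; it follows from the tool's rotation.

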